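Stack the slide boxes on their base plate

ROBOT

A 6-joint arm with a two-finger parallel gripper is mounted at the origin on a cart in front of the work surface, level with it; the furniture and walls round the work are solid. World frame = base frame: x ahead of the robot, y to its left, z up, the work surface at z = 0. Lengths are in m, angles in rad, forces in N, time in s.
With the tool pointing down it reaches from about 0.35 to 0.775 m from the base axis. Payload 7.3 kg.
Tool frame: the origin (TCP) lies at the centre of the arm's flange, where the gripper is bolted on; the fingertips stand 178 mm ahead of it and the grasp point (between the pads) lies 159 mm ahead of it (tip_extent is the distance from the TCP to the fingertips, in m); z points along the fingers, y is the line along which they close (so a half turn about z gives the same grasp; the last joint's range is limited). The gripper opens to 92 mm and grips with 3 to 60 N. Pads are 19 mm wide; open, the fingers measure 130 mm over their backs; the gripper's body (75 mm by 190 mm) begins 47 mm behind the grasp point.
Start: joints at [-1.489, 0.342, 1.524, -0, 1.275, -0.146], TCP at [0.119, -0.511, 0.405] pointing down, gripper open.
Joint ranges: [-2.53, 2.53], [-0.77, 2.02], [0.04, 2.7], [-1, 4.14], [0.28, 2.66], [-3.11, 3.11]. Speed limits (rad/s): [2.57, 2.57, 3.14, 3.14, 3.14, 3.14].

INTERFACE

Orientations are given as [roll, pitch, yaw] about the fixed x, y, z axes, in that order (R = Rz(yaw) Ry(pitch) Rx(roll)).
In Python, from cell import * gives the robot as it stands.
- The arm moves only by the tool arm_command, never from a script. Its arguments are lists of equal length, an entry for each row: "xyz": the shift along the world's x, y, z in mm, a list of three; "spin": the turn about the world's z in degrees. In form: {"xyz": [[tx, ty, tz], ...], "spin": [spin, ...]}. A call has 1 to 20 rows; each row shifts and turns the commanded pose from where the row before left it; what a row does not reach is not made up. A row lasts 1/10 s, in which the tool goes at most 50 mm and 8.59 degrees, less where a joint would pass 70% of its speed; a pose out of reach is approached as far as the arm can. A call with a gripper value outside its range is refused whole. "jaw" is the opening, from -1 (shut) to 1 (fully open), set as the call begins (left out, the last holds). The fingers move at their own pace and stop on an object; "squeeze" is the grip in N (left out, the last holds). Time passes only in rows, so rows that do not move let the fingers close. It gives the time, the measured TCP pose, the force, the opening and the grip force at its end, in the units of the state.
- observe(): the state, without advancing time (a new reading comes with each control period).
- read_camera(name): name is "side" or "top"; returns a dict with "img" (480x640x3 uint8, red, green, blue), "depth" (480x640 float32, m along the optical axis (not along the pixel's ray), 0 where there is no reading), "fx", "fy", "cx", "cy" (pixels), "world_from_camera" (4x4, takes a point from camera to world coordinates). Camera axes: x right, y up, looking along -z (the intrinsics and any distortion apply to the point x, -y, -z); pixel columns grow to the right and rows downward; lengths in m; the calibration is good to about 2 mm. A picture is of the moment at which its call begins.
- hand_in(): hands the job in; it is judged then, once.
The state is a dict: "time": time; "qpos": joint angles; "qvel": joint speeds; "joint_efforts": joint torques, N m; "tool_pos": TCP position; "tool_rot": TCP orientation; "contact_force": force on the tool from outside, world axes, zero at the start; "torque": the same for the moment, N m; "opening": finger opening in m; "grip_force": force on a finger pad.
Only numpy, scipy, OpenCV 4.12 (cv2) and the standard library are available. Lean on these libraries where they do the work, as an engineer would, in place of code of your own. Each camera call takes 0.05 s, during which the arm holds its last target. There are 200 camera calls.

TASK

Tidy away the four oblong slide boxes: stack them one after another on the steel base plate, from the bottom up, the deepest box first and each next one shallower, every box seated fully down so that its base locks over the lugs beneath. Set each box down rather than dropping it, and leave the two square boxes where they stand.

Things in the scene. Friction and masses are not known exactly. Their poses are not given: they have to be found in the camera images.
- slide_box_64: The deepest oblong slide box: grey body, white lid, 96 (x) x 50 (y) x 64 mm to the lid's flat, loose, upright. Two 20 x 14 mm lugs, 5.5 mm high, on the lid at x = +-30 mm; two recesses 25 x 19 mm, 7 mm deep, under it at x = +-30 mm (2.5 mm play, either way round). A box locked on it sits 64 mm above this one. Origin: centre of the underside, z up. Grip across the 50 mm.
- slide_box_52: The second deepest oblong slide box: grey body, white lid, 96 (x) x 50 (y) x 52 mm to the lid's flat, loose, upright. Two 20 x 14 mm lugs, 5.5 mm high, on the lid at x = +-30 mm; two recesses 25 x 19 mm, 7 mm deep, under it at x = +-30 mm (2.5 mm play, either way round). A box locked on it sits 52 mm above this one. Origin: centre of the underside, z up. Grip across the 50 mm.
- slide_box_40: The third deepest oblong slide box: grey body, white lid, 96 (x) x 50 (y) x 40 mm to the lid's flat, loose, upright. Two 20 x 14 mm lugs, 5.5 mm high, on the lid at x = +-30 mm; two recesses 25 x 19 mm, 7 mm deep, under it at x = +-30 mm (2.5 mm play, either way round). A box locked on it sits 40 mm above this one. Origin: centre of the underside, z up. Grip across the 50 mm.
- slide_box_28: The shallowest oblong slide box: grey body, white lid, 96 (x) x 50 (y) x 28 mm to the lid's flat, loose, upright. Two 20 x 14 mm lugs, 5.5 mm high, on the lid at x = +-30 mm; two recesses 25 x 19 mm, 7 mm deep, under it at x = +-30 mm (2.5 mm play, either way round). A box locked on it sits 28 mm above this one. Origin: centre of the underside, z up. Grip across the 50 mm.
- base_plate: Steel stacking base plate fixed to the bench, 116 mm (its x) by 70 mm (its y) by 8 mm thick, with two lugs on its top like those of the box lids (20 x 14 mm foot, 5.5 mm high, at x = +30 and -30 mm). Origin: centre of its underside, on the bench; its top face is at z = 8 mm, so a seated box has its underside there.
- square_box_tall: Square box of the same grey and white plastic, 64 x 64 x 52 mm, flat lid without lugs but with a small paper label; loose. It is not part of the stack and stays where it is. Origin: centre of the underside.
- square_box_low: Square box of the same grey and white plastic, 64 x 64 x 36 mm, flat lid without lugs but with a small paper label; loose. It is not part of the stack and stays where it is. Origin: centre of the underside.
There are look-alikes about, which are no part of the job. What is shaped like the slide_box_64 but blue is not meant.

How it is judged:
On the way, in this order (a step that is already met when the one before it is completed fails the run):
1. the deepest box is seated on the base plate (horizontal distance between slide_box_64 and base_plate below 0.007 m and angle between the x axis of slide_box_64 and the x axis of base_plate, either way round below 0.15 rad and z of slide_box_64 in the frame of base_plate between 0.006 and 0.01 m and angle between slide_box_64's own z axis and vertical below 0.05 rad and linear speed of slide_box_64 below 0.03 m/s), for 0.2 s.
2. the second deepest box is seated on the deepest box (horizontal distance between slide_box_52 and slide_box_64 below 0.007 m and angle between the x axis of slide_box_52 and the x axis of slide_box_64, either way round below 0.15 rad and z of slide_box_52 in the frame of slide_box_64 between 0.062 and 0.066 m and angle between slide_box_52's own z axis and vertical below 0.05 rad and linear speed of slide_box_52 below 0.03 m/s), for 0.2 s.
3. the third deepest box is seated on the second deepest box (horizontal distance between slide_box_40 and slide_box_52 below 0.007 m and angle between the x axis of slide_box_40 and the x axis of slide_box_52, either way round below 0.15 rad and z of slide_box_40 in the frame of slide_box_52 between 0.05 and 0.054 m and angle between slide_box_40's own z axis and vertical below 0.05 rad and linear speed of slide_box_40 below 0.03 m/s), for 0.2 s.
4. the shallowest box is seated on the third deepest box (horizontal distance between slide_box_28 and slide_box_40 below 0.007 m and angle between the x axis of slide_box_28 and the x axis of slide_box_40, either way round below 0.15 rad and z of slide_box_28 in the frame of slide_box_40 between 0.038 and 0.042 m and angle between slide_box_28's own z axis and vertical below 0.05 rad and linear speed of slide_box_28 below 0.03 m/s), for 0.2 s.
At the end, for the whole second after the job is handed in: On the plate from the bottom: boxes 64, 52, 40, 28 mm high, each locked over the lugs below: underside within 2 mm of the face beneath, centre within 7 mm, long axes within 0.15 rad, tilt under 0.05 rad, at rest. Square boxes within 20 mm of their starts (all of step 1 and all of step 2 and all of step 3 and all of step 4 and distance of each of square_box_tall, square_box_low from where it was at the start of the episode below 0.02 m); the robot touches nothing.
It fails at once if a slide box is dropped: it falls free of the fingers faster than 0.6 m/s (a fall of about 2 cm) ((linear speed of slide_box_64 above 0.6 m/s and contact force between the fingers and slide_box_64 below 0.05 N) or (linear speed of slide_box_52 above 0.6 m/s and contact force between the fingers and slide_box_52 below 0.05 N) or (linear speed of slide_box_40 above 0.6 m/s and contact force between the fingers and slide_box_40 below 0.05 N) or (linear speed of slide_box_28 above 0.6 m/s and contact force between the fingers and slide_box_28 below 0.05 N)).
It fails at once if a square box is moved by more than 20 mm (distance of any of square_box_tall, square_box_low from where it was at the start of the episode above 0.02 m).
It also fails if it takes over 109 s, if anything falls off the work surface, if the arm or the gripper's body presses on something with over 40 N, if the wrist force passes 120 N, or if a joint passes its speed limit or range.

## Working session

There is one attempt and no reset: what is moved stays moved. The work goes in short steps, Python scripts to look and compute and a tool call to move; the robot and the scene stay as the last step left them, time stands still between calls to the robot, and variables do not carry over. Pictures are saved under pics/ and viewed, at most 14 in all, crops included, and the job is handed in when it is done.

Besides the shell and the picture viewer there is one more tool, called as a command line: name --pt "numbers of a row" for each row, then --argument value for the rest. arm_command: Moves the arm, as the interface text tells. Its arguments: {"type":"object","properties":{"xyz":{"type":"array","items":{"type":"array","items":{"type":"number"}}},"spin":{"type":"array","items":{"type":"number"}},"jaw":{"type":"number"},"squeeze":{"type":"number"}},"required":["xyz","spin"]}

```bash
mkdir -p pics; ls
cat > h.py <<'E'
from cell import *
import numpy as np, cv2
def cam(n):
    c=read_camera(n); c['W']=np.array(c['world_from_camera']); return c
def pts(c):
    d=c['depth']; v,u=np.mgrid[0:480,0:640]
    X=np.stack([(u-c['cx'])/c['fx']*d,-(v-c['cy'])/c['fy']*d,-d],-1)
    P=X@c['W'][:3,:3].T+c['W'][:3,3]; P[d==0]=np.nan; return P
def ray(c,u,v,z):
    r=c['W'][:3,:3]@np.array([(u-c['cx'])/c['fx'],-(v-c['cy'])/c['fy'],-1.]); o=c['W'][:3,3]
    return o+r*(z-o[2])/r[2]
E
python3 - <<'E'
from h import *
s=observe(); print(s)
for n in ('top','side'):
    c=cam(n); cv2.imwrite(f'pics/{n}0.png',c['img'][:,:,::-1]); np.save(n,c,allow_pickle=True)
    print(n,{k:v for k,v in c.items() if k not in('img','depth','W')},(c['depth']==0).mean())
E
```

```text
pics
{'time': 0.0, 'qpos': array([-1.48902341e+00,  3.42751078e-01,  1.52498844e+00, -2.90267672e-05,
        1.27535996e+00, -1.46037797e-01]), 'qvel': array([ 1.88421242e-04,  7.86893732e-05, -7.00854896e-05, -1.24655258e-03,
       -2.93290131e-04, -8.43184242e-04]), 'joint_efforts': array([-2.16379199e-04, -4.31241381e+01, -2.44218940e+01,  7.16595096e-02,
        5.59638196e-02, -1.44142487e-04]), 'tool_pos': array([ 0.11855766, -0.51131803,  0.40404   ]), 'tool_rot': array([-3.14009783e+00, -1.91810355e-04,  2.27819046e-01]), 'contact_force': array([-1.19818679, -0.11246531,  0.13984272]), 'torque': array([-0.04382046,  0.01566349,  0.0141235 ]), 'grip_force': 0.0, 'opening': 0.09194569770721199}
top {'fx': 623.7448504762646, 'fy': 623.7448504762646, 'cx': 333.4509803961593, 'cy': 240.88064831652625, 'world_from_camera': array([[-0.02853238,  0.99557864, -0.08949347,  0.39051429],
       [-0.99954026, -0.02933486, -0.00766426, -0.15392484],
       [-0.01025565,  0.08923364,  0.99595792,  1.68059429],
       [ 0.        ,  0.        ,  0.        ,  1.        ]])} 0.0040885416666666665
side {'fx': 589.480107848152, 'fy': 589.480107848152, 'cx': 312.23415895235576, 'cy': 233.63558991181426, 'world_from_camera': array([[ 0.81841387,  0.3847909 , -0.42677242, -0.18679209],
       [-0.57434919,  0.52458672, -0.62843598, -1.17471892],
       [-0.01793731,  0.75943712,  0.65033339,  1.12780515],
       [ 0.        ,  0.        ,  0.        ,  1.        ]])} 0.003932291666666666
```

View pics/top0.png

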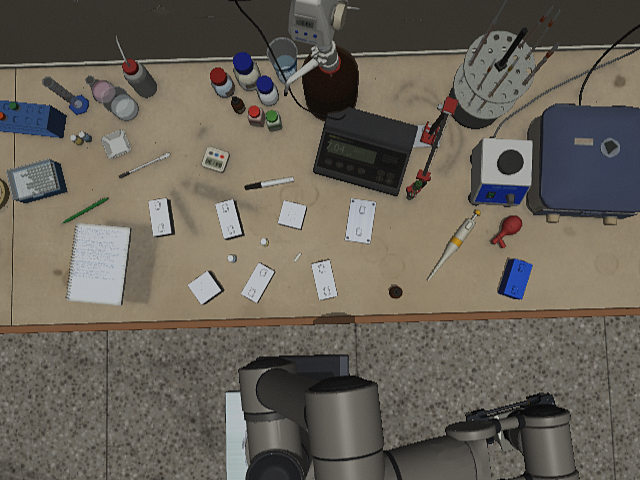

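View pics/side0.png

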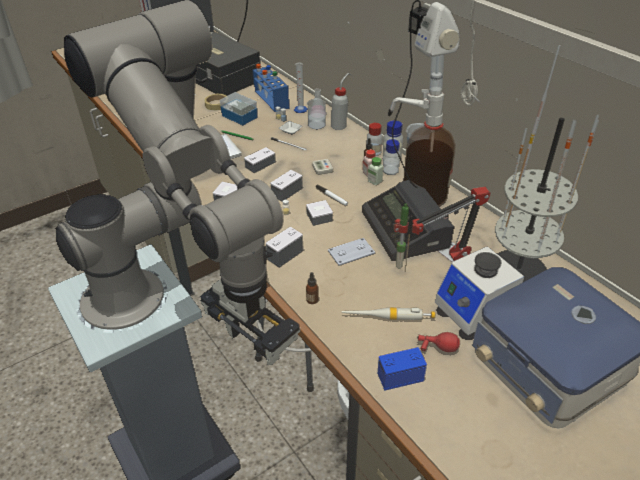

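The top view shows the candidates:
- **Oblong white lids:** (160,217), (229,219), (257,282) and (324,280).
- **Square boxes, no lugs:** (292,215) and (205,288).
- **Base plate:** (361,220), with screws at its corners.
- **Blue look-alike:** (515,279), not wanted.
- **Notebook:** (98,263).

I'll tell the oblong boxes apart by measured lid height.

```bash
cat >> h.py <<'E'
def blobs(c,box,lo=150,amin=150):
    hsv=cv2.cvtColor(c['img'],cv2.COLOR_RGB2HSV)
    m=((hsv[...,1]<45)&(hsv[...,2]>lo)).astype(np.uint8)
    k=np.zeros_like(m); x0,y0,x1,y1=box; k[y0:y1,x0:x1]=1; m*=k
    m=cv2.morphologyEx(m,cv2.MORPH_OPEN,np.ones((3,3),np.uint8))
    P=pts(c); out=[]
    for q in cv2.findContours(m,cv2.RETR_EXTERNAL,cv2.CHAIN_APPROX_NONE)[0]:
        if cv2.contourArea(q)<amin: continue
        f=np.zeros_like(m); cv2.drawContours(f,[q],-1,1,-1); f=cv2.erode(f,np.ones((3,3),np.uint8))
        z=np.nanmedian(P[f>0][:,2])
        w=np.array([ray(c,*p[0],z)[:2] for p in q])*1000
        (cx,cy),(a,b),t=cv2.minAreaRect(w.astype(np.float32))
        if a<b: a,b,t=b,a,t+90
        t=(t+90)%180-90
        (px,py)=q[:,0].mean(0)
        out.append((px,py,cx,cy,z*1000,a,b,t))
    return out
E
python3 - <<'E'
from h import *
np.set_printoptions(precision=1,suppress=True)
for n,box in (('top',(130,180,400,310)),('side',(200,120,400,290))):
    c=np.load(n+'.npy',allow_pickle=True).item()
    for lo in ((150,180) if n=='top' else (185,)):
        print(n,lo,'px py | x y z L W ang')
        for o in blobs(c,box,lo,100): print(np.array(o))
c=np.load('top.npy',allow_pickle=True).item()
i=cv2.resize(c['img'][185:310,140:390],None,fx=3.2,fy=3.2,interpolation=cv2.INTER_CUBIC); cv2.imwrite('pics/crop1.png',i[:,:,::-1])
c=np.load('side.npy',allow_pickle=True).item()
i=cv2.resize(c['img'][130:280,205:395],None,fx=3.8,fy=3.8,interpolation=cv2.INTER_CUBIC); cv2.imwrite('pics/crop2.png',i[:,:,::-1])
P=pts(np.load('top.npy',allow_pickle=True).item())
print('bench z',np.nanmedian(P[250:256,200:215,2]),np.nanmedian(P[250:256,370:390,2]))
E
```

```text
top 150 px py | x y z L W ang
[203.9 287.5 425.4 200.6  52.8  63.4  63.  -55.9]
[257.1 282.2 435.1  63.8  29.7  94.9  48.6 -30.8]
[ 323.2  276.8  436.6 -113.9   65.6   94.1   48.3   11.1]
[291.9 214.  613.3 -32.6  37.4  62.2  62.1 -15.8]
[228.5 220.2 604.6 134.6  53.5  94.6  48.7  13.6]
[ 360.2  220.4  594.4 -214.6    9.6  113.8   67.7  -10. ]
[159.8 218.3 616.8 319.2  41.5  95.   48.5   7.8]
top 180 px py | x y z L W ang
[203.8 287.4 425.  199.8  52.8  60.9  60.2 -55.8]
[256.8 282.6 434.8  63.7  29.4  91.4  47.2 -31. ]
[ 324.   279.5  435.8 -113.8   65.1   91.4   47.4   10.9]
[291.9 214.2 612.6 -32.1  37.1  61.4  59.6  74.7]
[228.3 220.  603.7 134.4  52.6  91.1  47.7  13.7]
[ 360.6  218.2  593.2 -214.5    9.4  110.8   67.3  -10.2]
[159.4 218.1 615.8 319.2  41.2  91.   47.7   7.8]
side 185 px py | x y z L W ang
[ 350.8  250.3  595.1 -216.2    8.7  112.8   68.3  -10.5]
[ 282.5  238.8  437.6 -114.8   64.3   96.1   50.9   10.4]
[319.  207.9 614.6 -34.2  36.3  64.   63.7  73.3]
[225.  188.3 426.  199.6  51.8  64.3  63.2  32.2]
[286.1 178.2 605.3 133.4  52.1  94.4  51.7  13.4]
[259.3 154.8 617.6 316.9  40.5  96.1  50.6   8.6]
[230.1 145.2 591.5 475.1  13.1 138.7  33.8  72.9]
bench z 0.0010472349995149788 0.0008940578770252339
```

View pics/crop1.png

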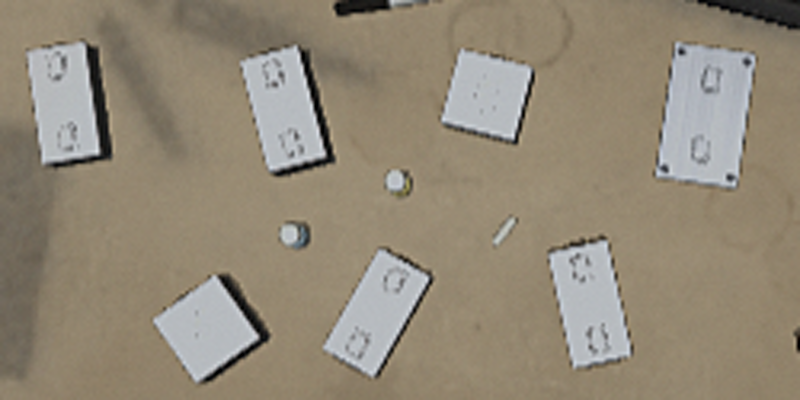

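View pics/crop2.png

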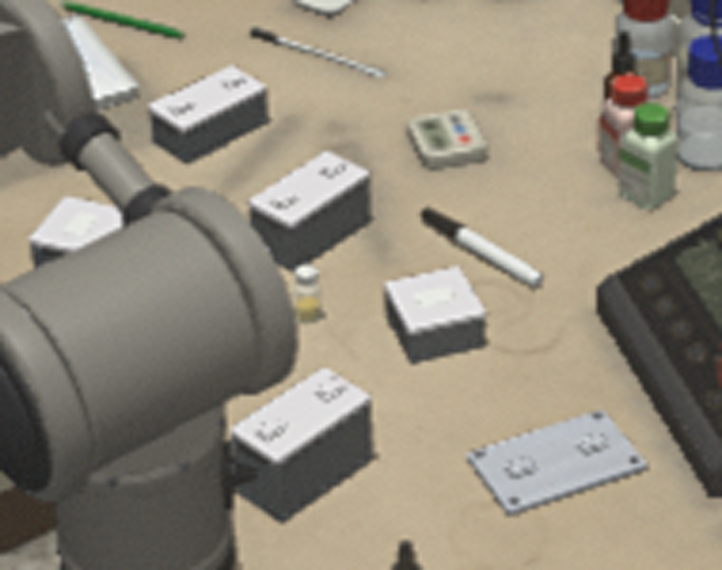

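The crops confirm the choice: lugs show on all four oblong lids and on the plate, and the squares have none. Both cameras agree on lid heights of about 65, 53, 41 and 29 mm.

| Item | Position (mm) | Angle |
|---|---|---|
| Box 64 | (437, -114) | 10.8° |
| Box 52 | (605, 134) | 13.5° |
| Box 40 | (617, 318) | 8.2° |
| Box 28 | (435, 64) | -30.9° |
| Plate | (594.5, -215) | -10.2° |

Reaches run from 440 to 695 mm, so everything is in range. First I'll move above box 64.

arm_command --pt "22 28 0" --pt "22 28 0" --pt "23 28 0" --pt "23 28 0" --pt "23 28 0" --pt "23 29 0" --pt "23 29 0" --pt "23 29 -10" --pt "23 29 -15" --pt "23 29 -20" --pt "23 28 -20" --pt "23 28 -20" --pt "22 28 -10" --pt "22 28 -5" --pt "0 0 0" --pt "0 0 0" --spin '[-0.3,-0.3,-0.3,-0.3,-0.3,-0.3,-0.3,-0.1,0,0,0,0,0,0,0,0]' --jaw 1

```text
time: 1.7
tool_pos: [0.4367, -0.1139, 0.3043]
tool_rot: [-3.141, 0.001, 0.192]
contact_force: [0.3, -0.6, 0.6]
opening: 0.0915
grip_force: 0.0
```

Run:
```python
from h import *
np.set_printoptions(precision=1,suppress=True)
P=pts(np.load('top.npy',allow_pickle=True).item())
Q=pts(np.load('side.npy',allow_pickle=True).item())
for n,A in (('top',P),('side',Q)):
  A=A.reshape(-1,3)*1000
  for r in ((60,110,-80,80,'ahead'),(-60,60,-140,-60,'right'),(60,110,-160,-80,'ar'),(110,160,-80,80,'far')):
    k=(A[:,0]>594+r[0])&(A[:,0]<594+r[1])&(A[:,1]>-215+r[2])&(A[:,1]<-215+r[3]); print(n,r[4],np.nanmax(A[k,2]))
  k=(abs(A[:,0]-490)<60)&(abs(A[:,1]-100)<60)&(A[:,2]>45); print('near28 high',A[k][:5])
s=observe(); print(s['time'],s['tool_pos'],s['tool_rot'])
```

```text
top ahead 59.17645087921053
top right 231.61702311382902
top ar 233.00132356998415
top far 79.0019424732733
near28 high [[548.   49.3  46.3]
 [547.6  46.3  49.5]
 [547.3  43.4  51.2]
 [547.2  40.8  51.3]
 [544.8  48.7  51.5]]
side ahead 55.256017981783145
side right 232.55143264060519
side ar 231.3472449593964
side far 68.41948676566334
near28 high [[537.5  44.1  52.2]
 [544.5  50.1  45.4]
 [549.7  41.1  48.6]
 [537.3  44.2  48.5]
 [539.7  42.4  48.5]]
1.7 [ 0.4 -0.1  0.3] [-3.1  0.   0.2]
```

Run:
```python
from h import *
np.set_printoptions(precision=0,suppress=True)
for n in ('top','side'):
  A=pts(np.load(n+'.npy',allow_pickle=True).item()).reshape(-1,3)*1000
  k=(abs(A[:,0]-610)<110)&(abs(A[:,1]+290)<115)&(A[:,2]>70)
  B=A[k]
  for z in range(70,260,20):
    q=B[(B[:,2]>=z)&(B[:,2]<z+20)]
    if len(q): print(n,z,len(q),'x',q[:,0].min(),q[:,0].max(),'y',q[:,1].min(),q[:,1].max())
# frame of the tool: outline vs plate
a=np.radians(-10.2); print('body end', 594+np.array([1,-1])*37*np.cos(a)+95*np.sin(a)*-1*-1, -215-95*np.cos(a))
```

```text
top 70 5 x 642.8478992150455 718.1770383135629 y -348.54435228517343 -331.23989443778714
top 90 8 x 642.6918804598769 665.0094912681573 y -356.56280944842786 -340.96473555951013
top 110 2 x 649.0700504059085 649.4087674212221 y -349.4253666893658 -346.5867455944437
top 130 13 x 634.2942300957536 684.0608361175795 y -384.04036591106495 -325.59948914140966
top 150 193 x 630.1096833385934 714.7229204533489 y -388.26063807248806 -324.88619011204946
top 170 123 x 638.0826664896484 719.9362079711025 y -389.2514374487606 -327.87465401655913
top 190 30 x 645.040569163777 719.135422345752 y -384.6106367058875 -339.0308201242276
top 210 46 x 644.6922305881965 661.4687267137683 y -356.4439035697468 -339.49462680623765
top 230 2 x 653.6755694242847 655.7275772920805 y -347.527272013344 -345.2707231009415
side 70 46 x 641.386289942738 666.4761470755379 y -371.58312812281923 -339.34637378661483
side 90 65 x 640.6443089908531 667.3037700691776 y -371.4001068764332 -337.8800840733437
side 110 32 x 647.8007358236471 663.9174087913149 y -371.6673959272152 -345.9227305083722
side 130 58 x 631.9323240575868 690.0913120388041 y -387.0203541531734 -338.1846403799671
side 150 287 x 631.737481369261 718.6173824148572 y -388.7306226351762 -325.9918263555421
side 170 157 x 643.7864348705345 719.4746628763912 y -391.9381315472956 -337.33901968184153
side 190 64 x 643.8290516232835 665.7999398535067 y -374.42274740471737 -341.66604240889063
side 210 45 x 645.7239066032856 661.6253990058962 y -360.12188210675464 -342.91267814522206
side 230 4 x 649.4560402259705 655.2257834160272 y -354.8725753197416 -350.31521209910034
body end [614. 541.] -308.498582757078
```

arm_command --pt "0 0 -25" --pt "0 0 -25" --pt "0 0 -25" --pt "0 0 -20" --pt "0 0 -10" --pt "0 0 0" --pt "0 0 0" --spin '[0,0,0,0,0,0,0]'

```text
time: 2.4
tool_pos: [0.4366, -0.115, 0.2004]
tool_rot: [3.141, -0.001, 0.189]
contact_force: [-0.6, -0.2, -0.3]
opening: 0.0919
grip_force: 0.0
```

arm_command --pt "0 0 0" --pt "0 0 0" --pt "0 0 0" --pt "0 0 0" --pt "0 0 0" --pt "0 0 0" --spin '[0,0,0,0,0,0]' --jaw -1 --squeeze 30

```text
time: 3.0
tool_pos: [0.4366, -0.1144, 0.1998]
tool_rot: [3.142, -0.0, 0.19]
contact_force: [0.2, -0.3, 2.5]
opening: 0.05
grip_force: 30.0
```

arm_command --pt "0 0 5" --pt "0 0 15" --pt "0 0 25" --pt "0 0 25" --pt "0 0 20" --pt "0 0 10" --pt "10 -6 0" --pt "18 -11 0" --pt "22 -14 0" --pt "22 -15 0" --pt "22 -15 0" --pt "22 -14 0" --pt "20 -12 0" --pt "14 -9 0" --pt "7.7 -4.8 0" --pt "0 0 0" --pt "0 0 0" --pt "0 0 0" --spin '[0,0,0,0,0,0,-1.6,-2.5,-2.5,-2.5,-2.5,-2.5,-2.5,-2.5,-2,0,0,0]'

```text
time: 4.8
tool_pos: [0.5939, -0.215, 0.2989]
tool_rot: [-3.141, 0.002, -0.178]
contact_force: [-0.3, -0.7, -2.0]
opening: 0.0502
grip_force: 30.0
```

Run:
```python
from h import *
np.set_printoptions(precision=4,suppress=True)
for i in range(4):
    s=observe(); print(s['time'],s['tool_pos'],np.degrees(s['tool_rot'][2]),s['contact_force'],s['opening'])
    if i==0:
        c=cam('side'); cv2.imwrite('pics/side1.png',c['img'][100:400,200:600,::-1].repeat(2,0).repeat(2,1))
    else: read_camera('top')
```

```text
4.8 [ 0.5939 -0.215   0.2989] -10.22314323769383 [-0.3243 -0.6869 -2.0144] 0.05015363618414632
4.85 [ 0.594  -0.215   0.2993] -10.225701241729215 [-0.0255 -0.9513 -1.6382] 0.05014096277323638
4.9 [ 0.594  -0.215   0.2996] -10.223449477485389 [-0.7289 -0.2529 -1.1176] 0.049998071035888596
4.95 [ 0.594  -0.215   0.2998] -10.22782050724203 [ 0.47    0.627  -1.8073] 0.049752123197331216
```

View pics/side1.png

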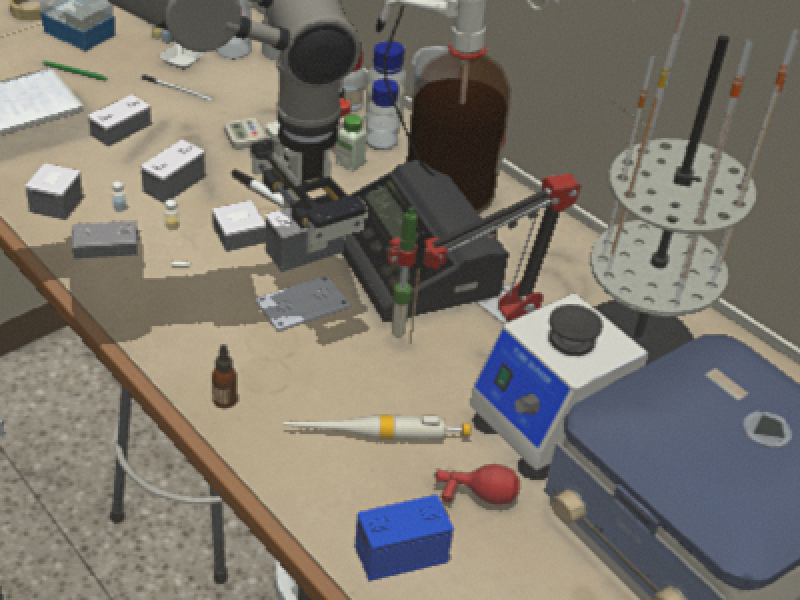

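The picture shows box 64 held level above the plate at (305,300) in the crop. The clamp rod at (405,270) is clear of the gripper. Now I'll lower it slowly.

arm_command --pt "0 0 -10" --pt "0 0 -20" --pt "0 0 -20" --pt "0 0 -15" --pt "0 0 -10" --pt "0 0 -5" --pt "0 0 -2" --pt "0 0 0" --pt "0 0 -2" --pt "0 0 -2" --pt "0 0 -1" --spin '[0,0,0,0,0,0,0,0,0,0,0]'

```text
time: 6.1
tool_pos: [0.5943, -0.2152, 0.2129]
tool_rot: [3.141, -0.0, -0.179]
contact_force: [-0.6, -0.0, -2.2]
opening: 0.0499
grip_force: 30.0
```

arm_command --pt "0 0 -1" --pt "0 0 -1" --pt "0 0 -1" --pt "0 0 -1" --spin '[0,0,0,0]'

```text
time: 6.5
tool_pos: [0.5943, -0.2152, 0.2087]
tool_rot: [3.141, 0.0, -0.179]
contact_force: [0.6, -0.9, -2.1]
opening: 0.0496
grip_force: 30.0
```

arm_command --pt "0 0 -0.5" --pt "0 0 -0.5" --pt "0 0 -0.3" --pt "0 0 0" --spin '[0,0,0,0]'

```text
time: 6.9
tool_pos: [0.5943, -0.2152, 0.2078]
tool_rot: [3.141, -0.0, -0.179]
contact_force: [-0.6, -0.0, 2.4]
opening: 0.0498
grip_force: 30.0
```

Seated: contact came at TCP z 207.8, as expected. I'll release, rise and go to box 52.

arm_command --pt "0 0 0" --pt "0 0 0" --pt "0 0 0" --pt "0 0 0" --pt "0 0 0" --pt "0 0 10" --pt "0 0 25" --pt "0 0 35" --pt "0 0 30" --pt "0 0 20" --spin '[0,0,0,0,0,0,0,0,0,0]' --jaw 1

```text
time: 7.9
tool_pos: [0.5945, -0.2153, 0.331]
tool_rot: [3.14, -0.004, -0.179]
contact_force: [0.7, -0.8, -0.3]
opening: 0.0917
grip_force: 0.0
```

arm_command --pt "0.5 10 0" --pt "1 25 0" --pt "1 35 0" --pt "1 40 0" --pt "1 40 0" --pt "1 40 0" --pt "1 40 0" --pt "1 40 0" --pt "1 35 0" --pt "1 25 0" --pt "0.5 15 0" --pt "0.3 4.3 0" --pt "0 0 0" --pt "0 0 0" --pt "0 0 0" --spin '[1,2,2,2.5,2.5,2.5,2.5,2.5,2.5,2,1.8,0,0,0,0]'

```text
time: 9.4
tool_pos: [0.6047, 0.1328, 0.3274]
tool_rot: [3.141, 0.0, 0.235]
contact_force: [0.9, 0.7, 1.1]
opening: 0.0919
grip_force: 0.0
```

Run:
```python
from h import *
np.set_printoptions(precision=1,suppress=True)
for n,box in (('top',(130,180,400,310)),('side',(200,120,400,290))):
    c=cam(n)
    for o in blobs(c,box,165,100): print(n,np.array(o))
i=c['img'][140:340,200:500]; cv2.imwrite('pics/side2.png',cv2.resize(i,None,fx=2.6,fy=2.6)[:,:,::-1])
s=observe(); print(s['time'],s['tool_pos']*1000,np.degrees(s['tool_rot'][2]))
```

```text
top [261.4 278.5 442.   59.2  30.6  78.   47.8 -30.4]
top [291.9 213.9 613.7 -32.7  37.4  62.1  61.6  74.2]
top [154.3 217.7 615.5 331.7  40.9  93.7  22.9   7.9]
top [ 361.6  219.3  593.8 -218.1   73.6   94.6   53.2   -9.9]
side [ 351.5  233.4  594.4 -217.5   73.    96.2   51.   -10.6]
side [255.9 216.7 443.1  55.9  28.7  75.6  48.8 -29.3]
side [319.4 207.8 615.2 -34.1  36.   64.9  64.9  73.3]
side [225.8 188.2 425.9 198.9  52.1  64.5  63.7  31.6]
side [260.4 154.3 616.9 317.6  40.9  96.4  52.1   7.8]
side [216.2 149.2 531.5 487.1  12.5 150.  144.6  -6.8]
9.5 [604.7 133.  327.5] 13.459512400328117
```

View pics/side2.png

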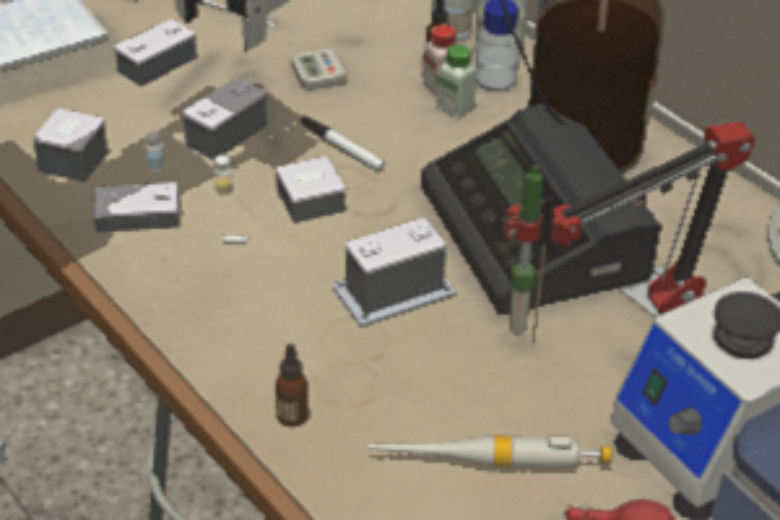

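Box 64 sits flat on the plate at (395,265) in the crop, lid at 73 mm. I'll check its centre with a depth-masked measurement, using the same method as on its start pose.

```bash
cat >> h.py <<'E'
def lid(c,x,y,z,r=75,t=.006):
    P=pts(c)*1000
    m=((np.hypot(P[...,0]-x,P[...,1]-y)<r)&(abs(P[...,2]-z)<t*1000)).astype(np.uint8)
    m=cv2.morphologyEx(m,cv2.MORPH_OPEN,np.ones((3,3),np.uint8))
    q=max(cv2.findContours(m,cv2.RETR_EXTERNAL,cv2.CHAIN_APPROX_NONE)[0],key=cv2.contourArea)
    w=np.array([ray(c,*p[0],z/1000)[:2] for p in q])*1000
    (cx,cy),(a,b),t=cv2.minAreaRect(w.astype(np.float32))
    if a<b: a,b,t=b,a,t+90
    return np.array([cx,cy,np.median(P[m>0][:,2]),a,b,(t+90)%180-90])
E
python3 - <<'E'
from h import *
np.set_printoptions(precision=1,suppress=True)
for n in ('top','side'):
    c0=np.load(n+'.npy',allow_pickle=True).item(); c=cam(n); np.save(n+'2.npy',c,allow_pickle=True)
    print(n,'64 start',lid(c0,437,-114,65),'now',lid(c,594,-215,73)); print('52',lid(c0,605,134,53),'40',lid(c0,617,318,41),'28',lid(c0,435,64,29))
E
```

```text
top 64 start [ 442.3 -112.9   65.3   84.4   49.1   11.1] now [ 589.  -215.5   73.2   86.6   49.    -8.9]
52 [611.7 135.9  53.1  84.1  49.8  13.2] 40 [621.7 307.6  41.1  89.7  27.4   9.6] 28 [434.7  63.4  29.3  94.9  49.2 -30.9]
side 64 start [ 435.7 -119.3   64.    98.8   53.9   10.3] now [ 592.5 -221.2   72.2   98.6   55.9  -10.2]Traceback (most recent call last):
  File "<stdin>", line 5, in <module>
  File "h.py", line 33, in lid
    q=max(cv2.findContours(m,cv2.RETR_EXTERNAL,cv2.CHAIN_APPROX_NONE)[0],key=cv2.contourArea)
ValueError: max() iterable argument is empty
```

arm_command --pt "0 0.8 -15" --pt "0 0 -30" --pt "0 0 -30" --pt "0 0 -30" --pt "0 0 -20" --pt "0 0 -10" --pt "0 0 -3.5" --pt "0 0 0" --pt "0 0 0" --spin '[0,0,0,0,0,0,0,0,0]'

```text
time: 10.5
tool_pos: [0.6051, 0.1349, 0.1902]
tool_rot: [3.141, -0.002, 0.236]
contact_force: [-0.5, 0.2, 0.5]
opening: 0.092
grip_force: 0.0
```

arm_command --pt "0 0 0" --pt "0 0 0" --pt "0 0 0" --pt "0 0 0" --pt "0 0 0" --pt "0 0 0" --spin '[0,0,0,0,0,0]' --jaw -1

```text
time: 11.1
tool_pos: [0.6046, 0.1349, 0.1889]
tool_rot: [3.141, 0.0, 0.237]
contact_force: [-0.0, 0.1, 1.5]
opening: 0.0501
grip_force: 30.0
```

arm_command --pt "0 0 5" --pt "0 0 15" --pt "0 0 25" --pt "0 0 30" --pt "0 0 25" --pt "0 0 15" --pt "0 0 5" --spin '[0,0,0,0,0,0,0]'

```text
time: 11.8
tool_pos: [0.6049, 0.1349, 0.3122]
tool_rot: [3.141, -0.005, 0.237]
contact_force: [0.4, 0.9, -2.0]
opening: 0.0499
grip_force: 30.0
```

arm_command --pt "-0.5 -10 0" --pt "-1 -20 0" --pt "-1 -30 0" --pt "-1 -35 0" --pt "-1 -40 0" --pt "-1 -40 0" --pt "-1 -40 0" --pt "-1 -40 0" --pt "-1 -35 0" --pt "-1 -30 0" --pt "-0.7 -20 0" --pt "-0.5 -8 0" --pt "0 -2.8 0" --pt "0 0 0" --pt "0 0 0" --pt "0 0 0" --pt "0 0 0" --spin '[-1,-2,-2,-2.4,-2.4,-2.4,-2.4,-2.4,-2.4,-2,-1.4,-1,0,0,0,0,0]'

```text
time: 13.5
tool_pos: [0.5941, -0.2151, 0.3091]
tool_rot: [3.142, -0.0, -0.178]
contact_force: [-0.3, -0.6, -1.2]
opening: 0.0499
grip_force: 30.0
```

arm_command --pt "0 -0.5 -10" --pt "0 0 -15" --pt "0 0 -10" --pt "0 0 -4" --pt "0 0 -1" --pt "0 0 0" --pt "0 0 -1" --pt "0 0 -1" --pt "0 0 -1" --spin '[0,0,0,0,0,0,0,0,0]'

```text
time: 14.4
tool_pos: [0.5939, -0.2165, 0.2662]
tool_rot: [3.141, -0.001, -0.179]
contact_force: [-0.1, 0.2, -2.0]
opening: 0.0497
grip_force: 30.0
```

arm_command --pt "0 0 -1" --pt "0 0 -1" --pt "0 0 -1" --pt "0 0 -1" --pt "0 0 0" --spin '[0,0,0,0,0]'

```text
time: 14.9
tool_pos: [0.5938, -0.2164, 0.2617]
tool_rot: [-3.142, 0.0, -0.179]
contact_force: [0.0, 0.9, -2.1]
opening: 0.0498
grip_force: 30.0
```

arm_command --pt "0 0 -0.5" --pt "0 0 -0.5" --pt "0 0 0" --spin '[0,0,0]'

```text
time: 15.2
tool_pos: [0.5939, -0.2165, 0.261]
tool_rot: [3.141, -0.0, -0.179]
contact_force: [-0.4, -0.2, -3.1]
opening: 0.0499
grip_force: 30.0
```

arm_command --pt "0 0 -0.5" --pt "0 0 -0.3" --pt "0 0 0" --spin '[0,0,0]'

```text
time: 15.5
tool_pos: [0.5939, -0.2164, 0.261]
tool_rot: [3.141, -0.001, -0.179]
contact_force: [-1.9, 1.3, 6.3]
opening: 0.0497
grip_force: 30.0
```

Seated, with TCP z at 261.0 and contact felt. Next is box 40.

arm_command --pt "0 0 0" --pt "0 0 0" --pt "0 0 0" --pt "0 0 0" --pt "0 0 0" --pt "0 0 10" --pt "0 0 20" --pt "0 0 25" --pt "0 0 20" --pt "0 0 5" --spin '[0,0,0,0,0,0,0,0,0,0]' --jaw 1

```text
time: 16.5
tool_pos: [0.5943, -0.2166, 0.3436]
tool_rot: [3.14, -0.005, -0.179]
contact_force: [0.2, 0.0, 0.5]
opening: 0.092
grip_force: 0.0
```

arm_command --pt "0.5 10 0" --pt "1 25 0" --pt "1.5 35 0" --pt "1.5 40 0" --pt "1.5 40 0" --pt "1.5 40 0" --pt "1.5 40 0" --pt "1.5 40 0" --pt "1.5 40 0" --pt "1.5 40 0" --pt "1.5 40 0" --pt "1.5 40 0" --pt "1.5 35 0" --pt "1.5 30 0" --pt "1.5 20 0" --pt "1 15 0" --pt "0 4.8 0" --pt "0 0 0" --pt "0 0 0" --pt "0 0 0" --spin '[1,1.4,1.5,1.5,1.5,1.5,1.5,1.5,1.5,1.5,1.5,1.5,1,0,0,0,0,0,0,0]'

```text
time: 18.5
tool_pos: [0.6161, 0.3172, 0.3402]
tool_rot: [3.141, 0.0, 0.141]
contact_force: [-0.0, 0.2, 0.4]
opening: 0.0916
grip_force: 0.0
```

Run:
```python
from h import *
np.set_printoptions(precision=1,suppress=True)
for n,box in (('side',(200,120,400,290)),('top',(130,180,400,310))):
    c=cam(n); cv2.imwrite(f'pics/{n}3.png',cv2.resize(c['img'][140:330,180:420],None,fx=3,fy=3)[:,:,::-1])
    for o in blobs(c,box,165,100): print(n,np.array(o))
s=observe(); print(s['time'],s['tool_pos']*1000,np.degrees(s['tool_rot'][2]))
```

```text
side [ 352.   218.9  594.3 -218.6  124.7   94.6   50.6   -9.1]
side [251.7 215.7 435.6  61.9  28.6  93.2  51.4 -30.9]
side [319.2 207.7 614.9 -34.1  36.2  64.9  64.1  73. ]
side [216.2 149.2 531.5 487.   12.4 150.  145.   -6.8]
side [289.4 126.5 834.7 460.8   5.1  67.2  63.3 -69.2]
top [256.9 283.  435.   63.7  29.6  94.8  48.2 -30.9]
top [161.3 226.7 589.3 315.3  41.3  47.9  39.2 -82.2]
top [291.9 214.  613.4 -32.5  37.1  62.2  62.  -15.9]
top [ 362.7  214.1  594.  -218.1  125.5   94.1   50.9  -10.3]
18.6 [616.1 317.4 340.4] 8.083921224741978
```

View pics/side3.png

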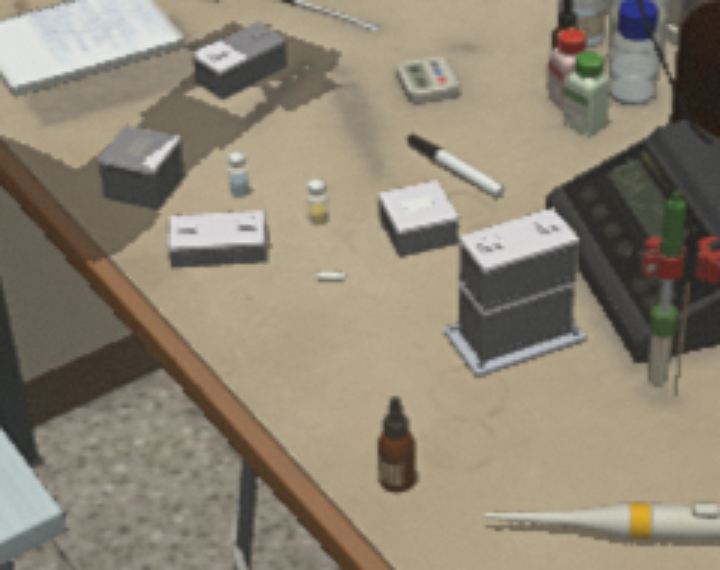

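Box 52 sits locked on box 64 at (520,265) in the crop, with no gap and the lid at 125 mm. Now I'll grasp box 40.

arm_command --pt "0.3 0.6 -15" --pt "0 0 -30" --pt "0 0 -35" --pt "0 0 -35" --pt "0 0 -25" --pt "0 0 -10" --pt "0 0 -6" --pt "0 0 0" --pt "0 0 0" --spin '[0,0,0,0,0,0,0,0,0]'

```text
time: 19.5
tool_pos: [0.6167, 0.3191, 0.1858]
tool_rot: [-3.141, -0.003, 0.142]
contact_force: [0.0, 0.2, 0.2]
opening: 0.0917
grip_force: 0.0
```

arm_command --pt "0 0 0" --pt "0 0 0" --pt "0 0 0" --pt "0 0 0" --pt "0 0 0" --pt "0 0 0" --spin '[0,0,0,0,0,0]' --jaw -1

```text
time: 20.1
tool_pos: [0.6162, 0.319, 0.1841]
tool_rot: [3.142, 0.0, 0.142]
contact_force: [-1.4, 0.3, 0.1]
opening: 0.0499
grip_force: 30.0
```

arm_command --pt "0 0 5" --pt "0 0 15" --pt "0 0 30" --pt "0 0 35" --pt "0 0 35" --pt "0 0 25" --pt "0 0 10" --pt "0 0 5" --pt "0 0 0" --spin '[0,0,0,0,0,0,0,0,0]'

```text
time: 21.0
tool_pos: [0.616, 0.3189, 0.3439]
tool_rot: [3.141, 0.001, 0.142]
contact_force: [-0.0, 0.4, -2.1]
opening: 0.05
grip_force: 30.0
```

arm_command --pt "-0.5 -10 0" --pt "-1 -20 0" --pt "-1.5 -35 0" --pt "-1.5 -40 0" --pt "-1.5 -40 0" --pt "-1.5 -40 0" --pt "-1.5 -40 0" --pt "-1.5 -40 0" --pt "-1.5 -40 0" --pt "-1.5 -40 0" --pt "-1.5 -40 0" --pt "-1.5 -40 0" --pt "-1.5 -35 0" --pt "-1.5 -30 0" --pt "-1.3 -25 0" --pt "-1 -15 0" --pt "0 -5 0" --pt "0 0 0" --pt "0 0 0" --pt "0 0 0" --spin '[-1,-1.4,-1.5,-1.5,-1.5,-1.5,-1.5,-1.5,-1.5,-1.5,-1.5,-1.5,-1,0,0,0,0,0,0,0]'

```text
time: 23.0
tool_pos: [0.5946, -0.2148, 0.3441]
tool_rot: [-3.141, 0.0, -0.177]
contact_force: [0.8, -0.1, -1.5]
opening: 0.0497
grip_force: 30.0
```

arm_command --pt "-0.4 -1.0 -8" --pt "0 0 -10" --pt "0 0 -7" --pt "0 0 -3" --pt "0 0 -1" --pt "0 0 0" --spin '[0,0,0,0,0,0]'

```text
time: 23.6
tool_pos: [0.594, -0.2171, 0.315]
tool_rot: [3.142, 0.0, -0.179]
contact_force: [0.2, 0.7, -1.7]
opening: 0.0497
grip_force: 30.0
```

arm_command --pt "0 0 -1" --pt "0 0 -1" --pt "0 0 -1" --pt "0 0 -1" --pt "0 0 -1" --pt "0 0 0" --spin '[0,0,0,0,0,0]'

```text
time: 24.2
tool_pos: [0.5939, -0.217, 0.31]
tool_rot: [3.142, 0.0, -0.179]
contact_force: [-0.4, -0.4, -1.4]
opening: 0.0498
grip_force: 30.0
```

arm_command --pt "0 0 -0.7" --pt "0 0 -0.7" --pt "0 0 -0.5" --pt "0 0 -0.3" --pt "0 0 0" --spin '[0,0,0,0,0]'

```text
time: 24.7
tool_pos: [0.594, -0.2171, 0.3081]
tool_rot: [3.141, -0.0, -0.179]
contact_force: [-0.4, 0.3, -1.0]
opening: 0.0494
grip_force: 30.0
```

arm_command --pt "0 0 -0.3" --pt "0 0 -0.3" --pt "0 0 0" --spin '[0,0,0]'

```text
time: 25.0
tool_pos: [0.5939, -0.217, 0.3081]
tool_rot: [3.141, -0.001, -0.179]
contact_force: [-2.8, 1.4, 4.9]
opening: 0.0499
grip_force: 30.0
```

arm_command --pt "0 0 0" --pt "0 0 0" --pt "0 0 0" --pt "0 0 0" --pt "0 0 0" --pt "0 0 10" --pt "0 0 20" --pt "0 0 20" --pt "0 0 10" --pt "0 0 0" --spin '[0,0,0,0,0,0,0,0,0,0]' --jaw 1

```text
time: 26.0
tool_pos: [0.5942, -0.2171, 0.3694]
tool_rot: [3.14, -0.004, -0.179]
contact_force: [-0.4, 0.1, 0.0]
opening: 0.0916
grip_force: 0.0
```

arm_command --pt "-5 10 0" --pt "-11 20 0" --pt "-15 25 0" --pt "-17 30 0" --pt "-18 30 0" --pt "-18 32 0" --pt "-18 32 0" --pt "-17 30 0" --pt "-15 27 0" --pt "-12 20 -10" --pt "-8 15 -20" --pt "-4 6 -20" --pt "-1.1 3.2 -20" --pt "0 0 -10" --pt "0 0 0" --pt "0 0 0" --spin '[-1,-2,-2,-2,-2,-2,-2,-2,-2,-2,-1,-0.7,0,0,0,0]'

```text
time: 27.6
tool_pos: [0.435, 0.0631, 0.2875]
tool_rot: [3.141, 0.0, -0.541]
contact_force: [-0.6, -0.3, -0.1]
opening: 0.0918
grip_force: 0.0
```

Run:
```python
from h import *
np.set_printoptions(precision=1,suppress=True)
for n in ('side','top'):
    A=pts(np.load(n+'.npy',allow_pickle=True).item()).reshape(-1,3)*1000
    k=(np.hypot(A[:,0]-495,A[:,1]-122)<32)&(A[:,2]>12); B=A[k]
    print(n,'vial',len(B),B[:,2].max(),np.median(B,0),B.min(0),B.max(0))
for n,box in (('side',(330,100,400,290)),('top',(330,180,400,310))):
    c=cam(n); 
    for o in blobs(c,box,165,100): print(n,np.array(o))
s=observe(); print(s['time'],s['tool_pos']*1000,np.degrees(s['tool_rot'][2]))
```

```text
Traceback (most recent call last):
ValueError: zero-size array to reduction operation maximum which has no identity
```

Run:
```python
from h import *
np.set_printoptions(precision=1,suppress=True)
for n in ('side2','top'):
    A=pts(np.load(n+'.npy',allow_pickle=True).item()).reshape(-1,3)*1000
    k=(np.hypot(A[:,0]-495,A[:,1]-122)<32)&(A[:,2]>12); B=A[k]
    if len(B): print(n,'vial',len(B),np.median(B,0),B.min(0),B.max(0))
for n,box in (('side',(330,100,400,290)),('top',(330,180,400,310))):
    c=cam(n); 
    for o in blobs(c,box,165,100): print(n,np.array(o))
s=observe(); print(s['time'],s['tool_pos']*1000,np.degrees(s['tool_rot'][2]))
```

```text
side2 vial 110 [496.2 121.4  43.3] [469.1  90.7  12.8] [511.1 139.3 569.8]
top vial 64 [500.6 128.6  45.5] [491.2 105.6  12.2] [511.9 139.3  58.5]
side [ 349.8  205.   601.  -188.9  164.3  112.2   94.5   79.6]
top [ 362.9  214.   594.9 -217.5  165.8   93.9   48.4  -10. ]
27.7 [435.2  63.  288. ] -30.975449119369767
```

Box 40 is seated, lid at about 165 mm. The vial beside box 28 stands about 50 mm tall. With the grip at TCP z 184, the gripper body stays near 72 mm and clears it.

arm_command --pt "0 0 -15" --pt "0 0 -25" --pt "0 0 -25" --pt "0 0 -15" --pt "0 0 -10" --pt "0 0 -8" --pt "0 0 -6" --pt "0 0 0" --pt "0 0 0" --spin '[0,0,0,0,0,0,0,0,0]'

```text
time: 28.6
tool_pos: [0.4351, 0.0631, 0.1837]
tool_rot: [-3.141, -0.001, -0.54]
contact_force: [0.9, 0.1, 0.3]
opening: 0.0917
grip_force: 0.0
```

arm_command --pt "0 0 0" --pt "0 0 0" --pt "0 0 0" --pt "0 0 0" --pt "0 0 0" --pt "0 0 0" --spin '[0,0,0,0,0,0]' --jaw -1

```text
time: 29.2
tool_pos: [0.4349, 0.0632, 0.1834]
tool_rot: [3.142, -0.0, -0.54]
contact_force: [0.4, -0.1, 0.5]
opening: 0.0497
grip_force: 30.0
```

arm_command --pt "0 0 5" --pt "0 0 15" --pt "0 0 30" --pt "0 0 35" --pt "0 0 35" --pt "0 0 35" --pt "0 0 25" --pt "0 0 15" --pt "0 0 5" --pt "0 0 0" --spin '[0,0,0,0,0,0,0,0,0,0]'

```text
time: 30.2
tool_pos: [0.4347, 0.0632, 0.3836]
tool_rot: [-3.141, -0.001, -0.54]
contact_force: [-0.1, -0.3, -1.9]
opening: 0.0493
grip_force: 30.0
```

arm_command --pt "5 -8 0" --pt "10 -17 0" --pt "15 -25 0" --pt "17 -30 0" --pt "18 -32 0" --pt "18 -32 0" --pt "18 -32 0" --pt "17 -30 0" --pt "15 -27 0" --pt "12 -21 0" --pt "8 -15 0" --pt "4 -8 0" --pt "2 -3 0" --pt "0 0 0" --pt "0 0 0" --pt "0 0 0" --spin '[1,2,2,2,2,2,2,2,2,2,1,0.7,0,0,0,0]'

```text
time: 31.8
tool_pos: [0.5937, -0.216, 0.3835]
tool_rot: [-3.142, 0.0, -0.178]
contact_force: [-0.2, -0.5, -1.9]
opening: 0.0498
grip_force: 30.0
```

arm_command --pt "0.2 -0.5 -8" --pt "0 0 -10" --pt "0 0 -7" --pt "0 0 -3" --pt "0 0 -1" --pt "0 0 0" --spin '[0,0,0,0,0,0]'

```text
time: 32.4
tool_pos: [0.5941, -0.2174, 0.3542]
tool_rot: [3.142, 0.0, -0.179]
contact_force: [-1.3, -0.5, -1.9]
opening: 0.0495
grip_force: 30.0
```

arm_command --pt "0 0 -1" --pt "0 0 -1" --pt "0 0 -1" --pt "0 0 -1" --pt "0 0 -1" --pt "0 0 0" --spin '[0,0,0,0,0,0]'

```text
time: 33.0
tool_pos: [0.5941, -0.2173, 0.3491]
tool_rot: [-3.142, 0.0, -0.179]
contact_force: [0.1, -0.1, -1.4]
opening: 0.0497
grip_force: 30.0
```

arm_command --pt "0 0 -0.7" --pt "0 0 -0.5" --pt "0 0 -0.4" --pt "0 0 -0.3" --pt "0 0 0" --spin '[0,0,0,0,0]'

```text
time: 33.5
tool_pos: [0.5941, -0.2174, 0.3474]
tool_rot: [3.142, 0.0, -0.179]
contact_force: [-0.4, -0.6, -2.4]
opening: 0.0497
grip_force: 30.0
```

arm_command --pt "0 0 -0.3" --pt "0 0 -0.3" --pt "0 0 0" --spin '[0,0,0]'

```text
time: 33.8
tool_pos: [0.5941, -0.2173, 0.3474]
tool_rot: [3.141, -0.001, -0.179]
contact_force: [-1.9, 1.6, 2.7]
opening: 0.0499
grip_force: 30.0
```

Seated. I'll release, rise and move aside to check.

arm_command --pt "0 0 0" --pt "0 0 0" --pt "0 0 0" --pt "0 0 0" --pt "0 0 0" --pt "0 0 10" --pt "0 0 20" --pt "0 0 25" --pt "0 0 15" --pt "-20 20 0" --pt "-25 30 0" --pt "-25 35 0" --pt "-25 35 0" --pt "-20 30 0" --pt "-10 15 0" --pt "0 0 0" --pt "0 0 0" --pt "0 0 0" --spin '[0,0,0,0,0,0,0,0,0,0,0,0,0,0,0,0,0,0]' --jaw 1

```text
time: 35.6
tool_pos: [0.4699, -0.0533, 0.4169]
tool_rot: [3.141, -0.001, -0.18]
contact_force: [-0.2, 0.2, 0.2]
opening: 0.0921
grip_force: 0.0
```

Run:
```python
from h import *
np.set_printoptions(precision=1,suppress=True)
for n,box in (('side',(200,100,400,290)),('top',(130,150,400,310))):
    c=cam(n)
    for o in blobs(c,box,165,100): print(n,np.array(o))
    if n=='side': cv2.imwrite('pics/side5.png',cv2.resize(c['img'][100:330,180:450],None,fx=2.6,fy=2.6)[:,:,::-1])
s=observe(); print(s['time'],s['tool_pos']*1000,s['contact_force'])
```

```text
side [319.2 207.7 614.8 -34.1  36.2  64.9  64.1  73. ]
side [ 348.7  197.6  596.8 -199.3  192.6   99.6   92.    -9.7]
side [225.8 188.9 426.5 198.7  51.8  65.5  65.3 -56.3]
side [216.2 149.2 531.3 486.6  12.7 149.9 144.9  -6.8]
top [203.6 287.1 425.7 200.   53.1  62.4  61.7  34.1]
top [291.9 214.  613.7 -32.6  37.2  62.   61.6  74.1]
top [ 363.5  212.4  594.2 -217.8  193.6   93.9   48.6   -9.9]
35.7 [469.7 -53.3 416.6] [-0.3  0.4 -0.3]
```

View pics/side5.png

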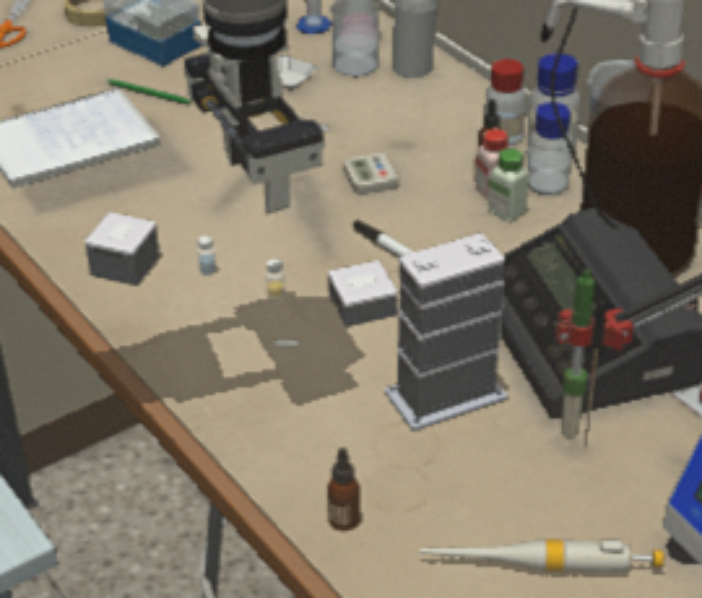

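The stack stands straight at (450,330) in the crop. Its lid is at 193 mm against a nominal 192, with no gaps between boxes. The square boxes haven't moved, and the gripper is clear.

```bash
python3 -c "
from cell import *
print(hand_in())"
```

```text
the job is handed in; nothing more can be done
None
```

The four slide boxes are stacked on the base plate in order 64, 52, 40, 28 mm, each seated over the lugs below by the final camera check, the square boxes are where they stood, and the job was handed in at about 36 s; no verdict was returned.

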